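# Upend the drinking bottle on the pull-out drying peg

## Robot

A 6-joint arm with a two-finger parallel gripper is mounted at the origin on the work surface. World frame = base frame: x ahead of the robot, y to its left, z up, the work surface at z = 0. Lengths are in m, angles in degrees, forces in N, time in s.
With the tool pointing down it reaches from about 0.325 to 0.85 m from the base axis. Payload 15.5 kg.
Tool frame: the origin (TCP) lies at the very end of the fingers, on their centre line; the grasp point (between the pads) lies arm.grip_depth behind it (arm.grip_depth is the distance from the TCP to the grasp point, in m); z points along the fingers, y is the line along which they close (so a half turn about z gives the same grasp; the last joint's range is limited). The gripper opens to 91 mm and grips with 3 to 60 N. Pads are 32 mm wide; open, the fingers measure 118 mm over their backs; the gripper's body (76 mm by 178 mm) begins 60 mm behind the grasp point.
Start: joints at [62.252, 28.281, 77.091, -0, 74.628, -5.472], TCP at [0.237, 0.578, 0.214] pointing down, gripper open.
Joint ranges: [-166.48, 166.48], [-47.26, 123.95], [12.59, 153.08], [-70.14, 250.14], [6.76, 159.57], [-176.63, 176.63]. Speed limits (degrees/s): [108.29, 108.29, 147.25, 172.46, 172.46, 172.46].

## Interface

Orientations are given as a 3x3 rotation matrix whose columns are the frame's x, y, z axes.
In Python, from rig import arm gives the robot as it stands. Calls block until the motion is done:
- arm.move_to(position, orientation): joint-space move of the TCP to a pose.
- arm.move_l(position, orientation=None, feed=0.15): straight line of the TCP; orientation=None keeps the orientation; feed is the mean speed in m/s.
- arm.move_joints(angles): joint-space move.
- arm.grip(opening): finger opening in m; the grip force is fixed at half the most; returns when the fingers have stopped.
- arm.sleep(seconds).
- arm.solve_ik(position, orientation): joint angles nearest the present ones, or None.
- arm.snapshot(name): name is "scene" or "top" or "wrist"; returns the picture (384x512x3 uint8, red, green, blue); there is no depth.
- arm.get_calibration(name): a dict with "intrinsics" (3x3 intrinsics, pixels), "k1" (the pictures are not rectified: a ray, as slopes to the right and down, at radius r is drawn at 1 + k1 r^2 times it, then the intrinsics apply), "cam_to_world" (4x4, takes a point from camera to world coordinates). Camera axes: x right, y down, z forward; pixel columns grow to the right and rows downward; lengths in m; the calibration is good to about 2 mm. A picture is of the moment at which its call begins: read the wrist's pose just before it. get_calibration takes no time and is no camera call; for the wrist camera it gives the pose at the moment of the call.
A pose or a line that the arm cannot do raises arm.Unreachable and nothing moves.
- arm.sign_off(): hands the job in; it is judged then, once.
Readings, each from a call of its own:
- arm.current_t(): time.
- arm.current_joint_positions(): joint angles.
- arm.current_dq(): joint speeds.
- arm.current_tau(): joint torques, N m.
- arm.current_ee_pos(): TCP position.
- arm.current_tool_rot(): TCP orientation.
- arm.current_force(): force on the tool from outside, world axes, zero at the start.
- arm.current_torque(): the same for the moment, N m.
- arm.current_width(): finger opening in m.
- arm.current_grasp_force(): force on a finger pad.
Only numpy, scipy, OpenCV 4.12 (cv2) and the standard library are available. Lean on these libraries where they do the work, as an engineer would, in place of code of your own. Each camera call takes 0.05 s, during which the arm holds its last target. There are 200 camera calls.

## Task

Pull the drying tray out by its bar handle, then take the blue drinking bottle from the bamboo drainer, turn it mouth down and lower it gently over the orange drying peg until its rim sits on the grey collar. Let go of it there, with the tray left out, and leave the other kitchen things where they are.

Things in the scene. Friction and masses are not known exactly. Their poses are not given: they have to be found in the camera images.
- unit: White steel drying unit fixed to the counter, 256 mm wide (y), 137 mm high, with a wooden hood. Origin on the counter under the middle of the shut tray's front. Hood: x = +20 to +230 mm, underside 125 mm above the counter; a jar and a cap stand on it. The tray slides out along the unit's -x (towards the robot).
- tray (a joint): Steel drip tray on slides in the unit: 0 m shut, 0.17 m fully out; some 5 N move it and it stays where it is left. May start up to 25 mm open. Front panel 8 mm thick, top 52 mm above the counter; side walls end 38 mm above the counter.
- tray_handle (a point): Middle of the dark steel bar handle on the tray's front: round bar 12 mm thick, 100 mm long along the unit's y, 40 mm above the counter, 55 mm in front of the panel's face. Moves with the tray.
- peg_slot (a point): Middle of the peg's cross slot, at the height of the collar's top (40 mm above the counter), 75 mm behind the tray panel's face; moves with the tray; axes as the unit's. The peg is clamped anywhere within 20 mm of this point along y (across the slide), exactly on it along x: not measured, so see it or find it by touch. It does not shift when touched.
- slot_left (a point): The peg's farthest place to the left (+y 20 mm from peg_slot), same height. The peg: orange, upright, 20 mm thick, tapering over its last 12 mm to a blunt 10 mm tip, 60 mm above its collar's top (100 mm above the counter). Collar: grey, round, 52 mm across. With the tray shut the peg is under the hood.
- drainer: Bamboo cradle fixed to the counter, footprint 170 x 85 mm, origin at the middle of its underside. Two dowels carry the bottle from below; its mouth points along the drainer's +x, 20 degrees below level. Above 12 mm height nothing of it is wider than 47 mm (y).
- bottle: Blue steel drinking bottle, 130 mm long, 0.2 kg. Origin at the middle of its closed base, +z along its axis to the mouth. Body 58 mm diameter to 85 mm from the base, shoulder to 100 mm, then a neck 41 mm outside, bore 33 mm, free to 70 mm deep. Starts lying in the drainer, base centre 105 mm up. Gripped 35 to 45 mm from the base it clears the palm with the tool 30 to 45 degrees off its axis.
- bottle_mouth (a point): Centre of the bottle's mouth, in the plane of the rim, 130 mm from the base.
- salt: Glass salt cellar with a steel lid, 68 mm wide, 67 mm high, bystander; origin under its middle.
- bowl: Bamboo bowl, 112 mm wide, 55 mm high, bystander; origin under its middle.
- mug: Green mug, 80 mm wide, 90 mm high, bystander; origin under its middle.
- jar: Jar, 60 mm wide, 75 mm high, on the unit's hood, bystander; origin under its middle.
- cap: The bottle's blue cap, 42 mm wide, 26 mm high, on the unit's hood, bystander; origin under its middle.
- soap: Amber soap bottle, 60 mm wide, 170 mm high, bystander; origin under its middle.
- spoon: Wooden spoon 200 mm long, lying on the counter, bystander.

How it is judged:
By the outcome, as a careful person would: the job done as asked, in the order asked, and still so for the second after the job is handed in, with the robot touching nothing.
It also fails if it takes over 67 s, if anything falls off the work surface, if the arm or the gripper's body presses on something with over 40 N, if the wrist force passes 120 N, or if a joint passes its speed limit or range.

## Working session

There is one attempt and no reset: what is moved stays moved. The work goes in short steps, each a Python script; the robot and the scene stay as the last script left them, time stands still between calls to the robot, and variables do not carry over. Pictures are saved under pics/ and viewed, at most 10 in all, crops included, and the job is handed in when it is done.

```bash
mkdir -p pics; ls; cat > h.py <<'E'
import numpy as np, cv2
from rig import arm
def snap(n,f):
    c=arm.get_calibration(n); im=arm.snapshot(n); cv2.imwrite(f'pics/{f}.png',im[:,:,::-1]); np.savez(f'pics/{f}.npz',K=c['intrinsics'],k1=c['k1'],T=c['cam_to_world']); return im
def ray(f,uv):
    d=np.load(f'pics/{f}.npz'); K=d['K'];T=d['T'];p=cv2.undistortPoints(np.array([[uv]],float),K,np.array([float(d['k1']),0,0,0]))[0,0]
    return T[:3,3],T[:3,:3]@np.array([p[0],p[1],1.])
def atz(f,uv,z):
    o,r=ray(f,uv); return o+r*(z-o[2])/r[2]
def tri(obs):
    A=np.zeros((3,3));b=np.zeros(3)
    for f,uv in obs:
        o,r=ray(f,uv); r=r/np.linalg.norm(r);P=np.eye(3)-np.outer(r,r);A+=P;b+=P@o
    return np.linalg.solve(A,b)
def proj(f,P):
    d=np.load(f'pics/{f}.npz');T=np.linalg.inv(d['T'])
    return cv2.projectPoints(np.atleast_2d(np.array(P,float)),cv2.Rodrigues(T[:3,:3])[0],T[:3,3],d['K'],np.array([float(d['k1']),0,0,0]))[0][:,0]
E
python3 - <<'E'
from h import *
snap('scene','s0');snap('top','t0');print(arm.grip_depth, arm.current_t())
for n in('s0','t0','s0'):
  d=np.load(f'pics/{n}.npz');print(d['T'].round(3),d['K'].round(1),d['k1'])
E
```

```text
pics
0.0188 0.1
[[ 0.655  0.495 -0.571  1.129]
 [ 0.756 -0.426  0.498 -0.455]
 [ 0.003 -0.758 -0.652  0.739]
 [ 0.     0.     0.     1.   ]] [[370.6   0.  258.3]
 [  0.  370.6 191. ]
 [  0.    0.    1. ]] 0.0224040788995575
[[ 0.02  -0.99   0.14   0.402]
 [-0.999 -0.023 -0.022  0.042]
 [ 0.025 -0.139 -0.99   1.252]
 [ 0.     0.     0.     1.   ]] [[413.6   0.  254.9]
 [  0.  413.6 191.7]
 [  0.    0.    1. ]] -0.1353837339354164
[[ 0.655  0.495 -0.571  1.129]
 [ 0.756 -0.426  0.498 -0.455]
 [ 0.003 -0.758 -0.652  0.739]
 [ 0.     0.     0.     1.   ]] [[370.6   0.  258.3]
 [  0.  370.6 191. ]
 [  0.    0.    1. ]] 0.0224040788995575
```

View pics/s0.png

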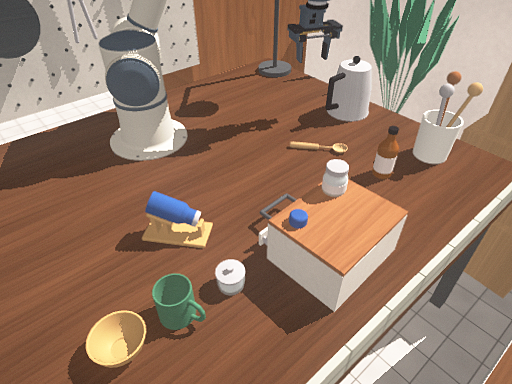

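View pics/t0.png

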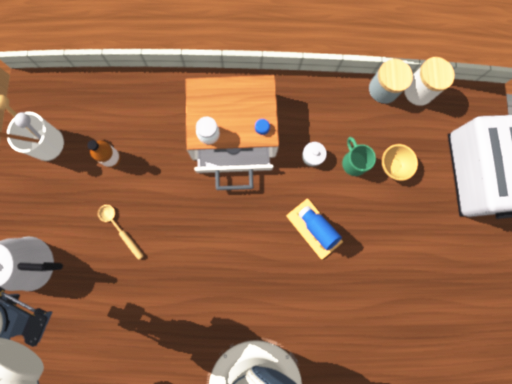

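The scene view shows the unit with its hood near (335,225), handle near (278,208), bottle (175,210) in the drainer. In the top view the handle bar is near (234,188), the panel near (234,168), and the bottle (320,230) on the drainer, with the mouth towards (303,208). I'll enlarge both.

```bash
python3 - <<'E'
import cv2
a=cv2.imread('pics/t0.png')[100:265,180:350];b=cv2.imread('pics/s0.png')[180:280,130:320]
cv2.imwrite('pics/t0c.png',cv2.resize(a,None,fx=3.6,fy=3.6,interpolation=3)); cv2.imwrite('pics/s0c.png',cv2.resize(b,None,fx=4,fy=4,interpolation=3))
E
```

```text
(no output)
```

View pics/t0c.png

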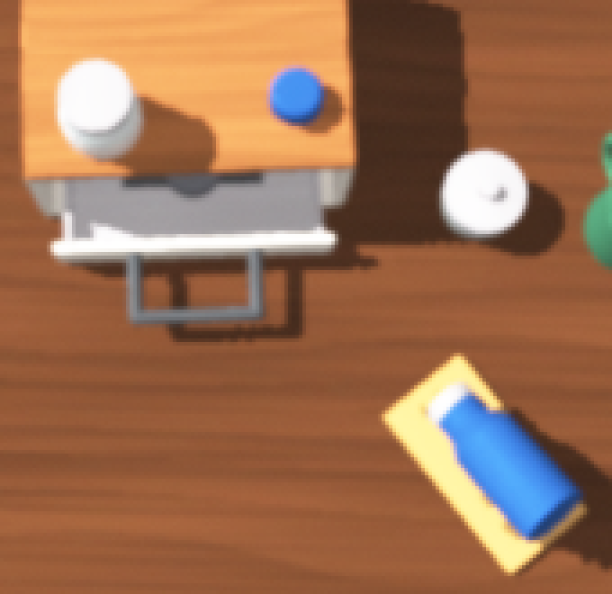

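View pics/s0c.png

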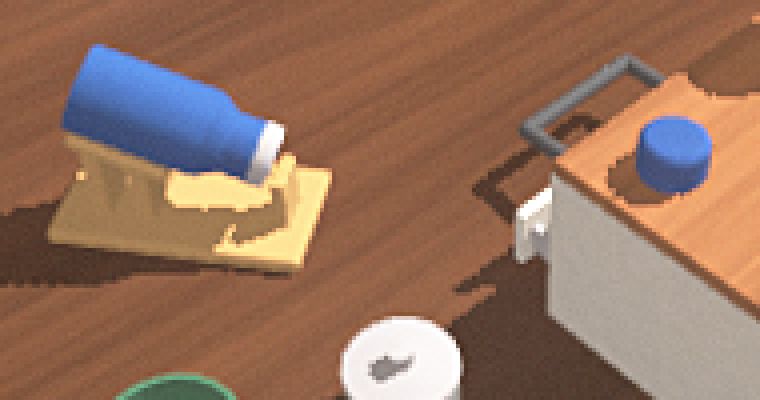

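The top crop shows the bar from (133,318) to (262,318), the panel top from (52,246) to (335,238), and the grey collar behind it near (195,185). The bottle runs from its base at (560,515) to its mouth at (448,400). In the scene crop the mouth is near (272,152).

```bash
python3 - <<'E'
from h import *
t=lambda u,v:(u/3.6+180-.36,v/3.6+100-.36); s=lambda u,v:(u/4+130-.375,v/4+180-.375)
for n,p,z in [('barR?',(133,317),.04),('barL',(262,317),.04),('panL',(52,246),.052),('panR',(335,238),.052),('hoodfl',(22,178),.137),('hoodfr',(355,165),.137),('d1',(458,355),.012),('d2',(383,415),.012),('d3',(510,573),.012),('d4',(588,508),.012),('collar',(195,192),.04)]:
    print(n,atz('t0',t(*p),z).round(4))
print('sbar',atz('s0',s(527,128),.04).round(4),atz('s0',s(628,60),.04).round(4))
print('mouth',tri([('t0',t(447,400)),('s0',s(272,152))]).round(4))
print('base',tri([('t0',t(562,515)),('s0',s(80,87))]).round(4))
print('drains',[atz('s0',s(*p),.012).round(4) for p in [(330,170),(302,265),(50,238)]])
E
```

```text
barR? [0.583  0.1281 0.04  ]
barL [0.5855 0.0221 0.04  ]
panL [0.6385 0.1958 0.052 ]
panR [ 0.6509 -0.0364  0.052 ]
hoodfl [0.6745 0.2103 0.137 ]
hoodfr [ 0.6911 -0.0456  0.137 ]
d1 [ 0.5613 -0.1444  0.012 ]
d2 [ 0.5093 -0.0814  0.012 ]
d3 [ 0.3796 -0.189   0.012 ]
d4 [ 0.4345 -0.255   0.012 ]
collar [0.6895 0.0801 0.04  ]
sbar [0.5875 0.0293 0.04  ] [0.5821 0.1302 0.04  ]
mouth [ 0.5178 -0.1274  0.0663]
base [ 0.4275 -0.209   0.1089]
drains [array([ 0.5089, -0.0808,  0.012 ]), array([ 0.5666, -0.1439,  0.012 ]), array([ 0.4405, -0.2546,  0.012 ])]
```

```bash
cat >> h.py <<'E'
YAW=np.radians(3.2); UX=np.array([np.cos(YAW),np.sin(YAW),0]); UY=np.array([-np.sin(YAW),np.cos(YAW),0]); Z=np.array([0,0,1.])
def handleR(sg=1,t=15):
    t=np.radians(t); z=np.sin(t)*UX-np.cos(t)*Z; y=sg*(np.cos(t)*UX+np.sin(t)*Z); return np.c_[np.cross(y,z),y,z]
E
python3 - <<'E'
from h import *
G=np.array([.5845,.0775,.04])
for sg in(1,-1):
    R=handleR(sg); q=arm.solve_ik(G+R[:,2]*arm.grip_depth,R); print(sg,q); 
    if q is not None: print(arm.solve_ik(G-.15*UX+R[:,2]*arm.grip_depth,R))
R=handleR(1); q1=arm.solve_ik(G+R[:,2]*arm.grip_depth,R); R2=handleR(-1); q2=arm.solve_ik(G+R2[:,2]*arm.grip_depth,R2)
cur=np.array(arm.current_joint_positions())
if q1 is None or (q2 is not None and np.abs(np.array(q2)-cur).max()<np.abs(np.array(q1)-cur).max()): R=R2
p=G+R[:,2]*arm.grip_depth
arm.move_to(p+[-.02,0,.2],R); arm.grip(.045); arm.move_l(p+[-.02,0,.1],R,feed=.2)
snap('wrist','w1')
print(arm.current_t(),arm.current_force(),proj('w1',[G,G+.05*UY,G-.05*UY]))
E
```

```text
1 [  1.50109569  36.37551194 105.27971855   1.10908778  23.35497285
  -2.65928402]
[  0.77240001  31.92231918 126.21486291   5.23250944   6.90416879
  -7.53975026]
-1 None
3.775 [-0.25128232 -0.34007405 -0.2021811 ] [[249.63630787 200.08286663]
 [249.19475436 141.44192564]
 [250.04245211 253.00663534]]
```

View pics/w1.png

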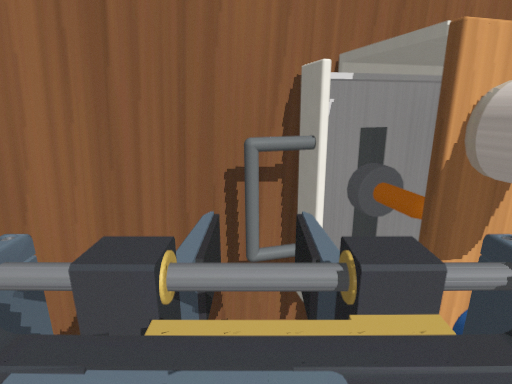

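The bar appears at column 252, rows 143–258, within 2 px of the predicted position. The collar and orange peg sit behind the panel. I'll use a smaller tilt to stay clear of the joint 5 limit, then grip and pull.

```bash
python3 - <<'E'
from h import *
G=np.array([.5855,.0775,.04]);R=handleR(1,6);p=G+R[:,2]*arm.grip_depth
print(arm.solve_ik(p-.155*UX,R))
arm.move_l(p+[0,0,.08],R,feed=.2); arm.move_l(p+[0,0,.0],R,feed=.1)
print('down',arm.current_force().round(2)); arm.grip(0.0); print('w',arm.current_width(),arm.current_force().round(2))
d=0
for d in [.04,.08,.12,.135]+list(np.arange(.138,.160,.003)):
    arm.move_l(p-d*UX,R,feed=.08 if d<.13 else .04); f=arm.current_force(); 
    print(round(d,3),f.round(1),arm.current_ee_pos().round(4))
    if f@UX>14: break
np.save('pull.npy',arm.current_ee_pos()); 
print(arm.current_width(),arm.current_t())
E
```

```text
[  1.05484355  31.5660535  119.22910763   0.56883928  23.21003579
  -2.65621964]
down [-0.09  0.14  0.55]
w 0.011475605625045413 [-0.24  0.23  3.89]
0.04 [-5.2 -4.4 11.8] [0.5469 0.0751 0.0215]
0.08 [ -3.9 -10.5  12.9] [0.5071 0.0726 0.0215]
0.12 [ -3.  -17.1  12.3] [0.4672 0.0702 0.0214]
0.135 [  0.7 -17.4   8.1] [0.4532 0.0693 0.0215]
0.138 [  2.2 -17.    4.5] [0.4507 0.0692 0.0215]
0.141 [  3.3 -18.3   4.1] [0.4478 0.069  0.0215]
0.144 [  3.2 -19.6   4.4] [0.4448 0.0688 0.0215]
0.147 [  2.3 -19.8   3.9] [0.4418 0.0686 0.0215]
0.15 [ 15.2 -15.7 -13.5] [0.4415 0.0686 0.0216]
0.011375586453348257 9.4083
```

```bash
python3 - <<'E'
from h import *
R=handleR(1,6);p=arm.current_ee_pos()
arm.move_l(p+.002*UX,R,feed=.05); arm.grip(.045); print(arm.current_force().round(1))
arm.move_l(arm.current_ee_pos()+[0,0,.10],R,feed=.2)
snap('wrist','w2'); arm.move_l(arm.current_ee_pos()+[-.04,-.1,.08],R,feed=.25);snap('top','t2');snap('scene','s2')
print(arm.current_t())
a=cv2.imread('pics/t2.png')[130:250,180:300];b=cv2.imread('pics/s2.png')[150:270,190:310];
f=lambda x,s:cv2.resize(x,None,fx=s,fy=s,interpolation=3)
w=cv2.imread('pics/w2.png')[:,:]
cv2.imwrite('pics/c2.png',np.hstack([f(a,3.3),f(b,3.3)])[:,:800])
E
```

```text
[ 0.5 -0.4  0.5]
11.8417
```

View pics/c2.png

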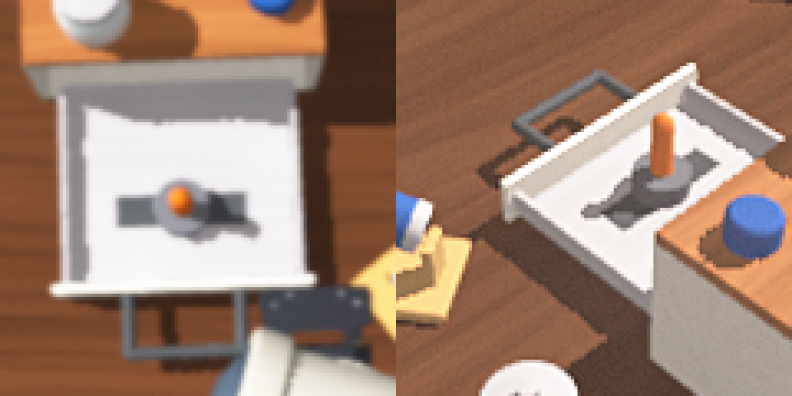

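View pics/w2.png

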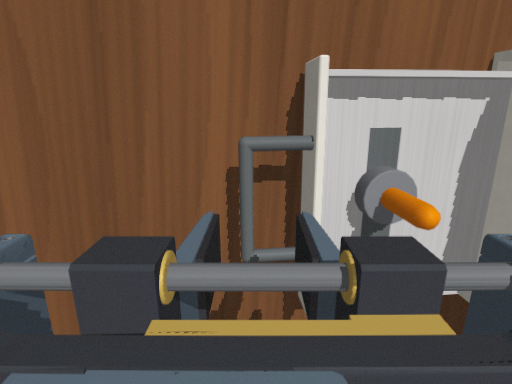

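The tray is out and the handle is freed. Peg tip: top crop (180,196), scene crop (663,118), wrist (427,214). Collar: top crop (183,209), wrist (386,195).

```bash
cat > ik.py <<'E'
from h import *
def botR(axis,toolyaw,ang,sg):
    # tool z at ang from axis; given final axis & heading of tool
    pass
E
python3 - <<'E'
from h import *
t=lambda u,v:((u+.5)/3.3-.5+180,(v+.5)/3.3-.5+130); s=lambda u,v:((u-396+.5)/3.3-.5+190,(v+.5)/3.3-.5+150)
print('tip tri',tri([('t2',t(180,197)),('s2',s(663,118)),('w2',(426,214))]).round(4))
print('tip top',atz('t2',t(180,196),.098).round(4),'scene',atz('s2',s(663,118),.097).round(4),'w',atz('w2',(427,214),.098).round(4))
print('collar',atz('t2',t(183,209),.04).round(4),atz('w2',(386,195),.04).round(4))
print('panel',[atz('t2',t(*q),.052).round(4) for q in[(52,291),(317,280)]])
print('bar',[atz('t2',t(*q),.04).round(4) for q in[(126,354),(243,350)]], 'wbar',[atz('w2',q,.04).round(4) for q in[(245,143),(247,262)]])
# feasibility for the bottle
a0=np.radians(40.5);h=np.array([np.cos(a0),np.sin(a0),0])
M=np.array([.5178,-.1274,.0663]);B=M-.13*(h*np.cos(np.radians(20))-Z*np.sin(np.radians(20)));print('B',B)
gd=arm.grip_depth
def R_(z,x,sg): x=x*sg; return np.c_[x,np.cross(z,x),z]
peg=np.array([.567,.077,.04])
for off in (30,35,40,45):
  o=np.radians(off)
  for sg in(1,-1):
    ax=h*np.cos(np.radians(20))-Z*np.sin(np.radians(20)); up=h*np.sin(np.radians(20))+Z*np.cos(np.radians(20))
    z=np.cos(o)*ax-np.sin(o)*up; x=np.sin(o)*ax+np.cos(o)*up
    R=R_(z,x,sg); P=B+.04*ax+z*gd; q=arm.solve_ik(P,R)
    if q is None: print(off,sg,'no grasp');continue
    print(off,sg,'grasp',np.round(q))
    for yw in range(-180,180,20):
      k=np.array([np.cos(np.radians(yw)),np.sin(np.radians(yw)),0])
      zf=np.sin(o)*k-np.cos(o)*Z; xf=-np.cos(o)*k-np.sin(o)*Z
      Rf=R_(zf,xf,sg); q1=arm.solve_ik(peg+[0,0,.09]+zf*gd,Rf);q2=arm.solve_ik(peg+[0,0,.18]+zf*gd,Rf)
      if q1 is not None and q2 is not None: print('   ',yw,np.round(q1),np.round(q2))
E
```

```text
tip tri [0.57   0.0762 0.0943]
tip top [0.5717 0.0743 0.098 ] scene [0.5712 0.076  0.097 ] w [0.5658 0.0786 0.098 ]
collar [0.5685 0.0729 0.04  ] [0.5662 0.0761 0.04  ]
panel [array([0.4914, 0.1859, 0.052 ]), array([ 0.5064, -0.0472,  0.052 ])]
bar [array([0.438 , 0.1199, 0.04  ]), array([0.4439, 0.0166, 0.04  ])] wbar [array([0.4384, 0.1165, 0.04  ]), array([0.445 , 0.0102, 0.04  ])]
B [ 0.42490878 -0.2067366   0.11076262]
30 1 grasp [-56.  35. 115.  55.  51. -51.]
    -180 [ 1. 45. 67.  1. 98. 91.] [  1.  40.  63.   1. 107.  91.]
    -160 [ 6. 45. 67. -7. 97. 77.] [  6.  40.  63.  -7. 106.  76.]
    -140 [ 10.  44.  70. -14.  92.  63.] [ 10.  39.  66. -15. 101.  61.]
    -120 [ 14.  42.  76. -21.  85.  50.] [ 14.  36.  71. -21.  94.  46.]
    -100 [ 17.  39.  83. -28.  75.  38.] [ 17.  33.  78. -27.  84.  33.]
    -80 [ 18.  36.  91. -34.  63.  27.] [ 18.  29.  86. -31.  72.  20.]
    -60 [ 18.  32.  99. -40.  50.  15.] [ 18.  25.  94. -35.  59.   6.]
    -40 [ 16.  29. 107. -46.  35.   2.] [ 16.  21. 102. -35.  45. -12.]
    -20 [ 10.  27. 113. -48.  20. -17.] [ 10.  18. 107. -28.
[... 8365 characters left out ...]
-141.] [  25.   34.   86.  -44.   79. -149.]
    -60 [  26.   37.  101.  -59.   56. -143.] [  26.   29.   98.  -53.   62. -155.]
    20 [-11.  31. 127. 131.  28. -67.] [-11.  18. 122.  91.  21. -24.]
    40 [-20.  32. 121.  89.  38. -50.] [-20.  20. 116.  69.  41. -24.]
    60 [-23.  35. 110.  64.  51. -43.] [-23.  25. 106.  56.  58. -28.]
    80 [-23.  38.  99.  49.  66. -43.] [-23.  30.  95.  46.  74. -34.]
    100 [-20.  42.  87.  39.  80. -47.] [-20.  35.  83.  38.  88. -40.]
    120 [-15.  46.  76.  30.  93. -53.] [-15.  40.  72.  30. 101. -49.]
    140 [-10.  50.  66.  21. 104. -63.] [-10.  44.  63.  22. 112. -59.]
    160 [ -5.  53.  59.  12. 112. -75.] [ -5.  47.  56.  13. 120. -73.]
```

```bash
cat >> h.py <<'E'
O=np.radians(38); H0=np.radians(40.5); gd=arm.grip_depth
def Rg():
    h=np.array([np.cos(H0),np.sin(H0),0]); c,s=np.cos(np.radians(20)),np.sin(np.radians(20)); ax=h*c-Z*s; up=h*s+Z*c
    z=np.cos(O)*ax-np.sin(O)*up; x=np.sin(O)*ax+np.cos(O)*up; return np.c_[x,np.cross(z,x),z],ax
def Rf(yw=-65):
    k=np.array([np.cos(np.radians(yw)),np.sin(np.radians(yw)),0]); z=np.sin(O)*k-np.cos(O)*Z; x=-np.cos(O)*k-np.sin(O)*Z
    return np.c_[x,np.cross(z,x),z]
E
python3 - <<'E'
from h import *
R,ax=Rg(); B=np.array([.4263,-.2074,.105]); g=B+.04*ax; p=g+gd*R[:,2]; z=R[:,2]
peg=np.array([.5695,.0757,.04]);F=Rf(); up=peg+[0,0,.25]+gd*F[:,2]
print(p,arm.solve_ik(p,R),arm.solve_ik(p+[0,0,.18],R),arm.solve_ik(up,F))
arm.move_l(arm.current_ee_pos()+[0,0,.06],feed=.25)
arm.move_to(p-.14*z,R); arm.grip(.091); arm.move_l(p-.05*z,R,feed=.2); print(arm.current_force().round(2)); arm.move_l(p,R,feed=.08)
print('at',arm.current_force().round(2)); arm.grip(0.); print('w',arm.current_width(),arm.current_force().round(2),arm.current_t())
E
```

```text
[ 0.46245745 -0.17651862  0.07537589] [-50.74980754  32.44271821 114.15167331  48.02842154  45.44594591
 -39.42657818] [-50.74980754  14.12946914 103.13500455  34.91114399  67.77682142
 -16.25997736] [ 22.26388464  23.00939085  88.9023053  -40.49637173  71.25639246
  11.87423766]
[-0.55  0.38  0.1 ]
at [-0.08 -0.96  1.05]
w 0.05883738130500544 [-1.22 -0.09  3.17] 16.25
```

```bash
python3 - <<'E'
from h import *
peg=np.array([.5695,.0757,.04]);F=Rf(); up=peg+[0,0,.25]+gd*F[:,2]
arm.move_l(arm.current_ee_pos()+[0,0,.02],feed=.05); arm.move_l(arm.current_ee_pos()+[0,0,.18],feed=.2)
print('w',arm.current_width(),arm.current_force().round(2))
arm.move_to(up,F); print(arm.current_width(),arm.current_force().round(2)); arm.move_l(up-[0,0,.03],F,feed=.15); arm.sleep(.2)
snap('top','t3');snap('scene','s3');print(arm.current_t())
m=peg+[0,0,.13]
print('pred mouth',m,'top',proj('t3',[m,m+[0,0,.13],[*peg[:2],.1]]),'scene',proj('s3',[m,m+[0,0,.13],[*peg[:2],.1]]))
b=cv2.imread('pics/s3.png')[130:250,190:310];a=cv2.imread('pics/t3.png')[110:230,180:300];f=lambda x,s:cv2.resize(x,None,fx=s,fy=s,interpolation=3)
cv2.imwrite('pics/c3.png',np.hstack([f(a,3.3),f(b,3.3)]))
E
```

```text
w 0.058806263472596855 [ 0.14 -0.08 -2.09]
0.0583284508284061 [ 0.22  0.83 -2.4 ]
20.3333
pred mouth [0.5695 0.0757 0.17  ] top [[232.97393483 185.89011983]
 [231.4630944  177.34897229]
 [233.64994871 189.70723724]] scene [[270.73234838 163.37691552]
 [272.13065749 118.67532629]
 [270.08093079 184.28453748]]
```

View pics/c3.png

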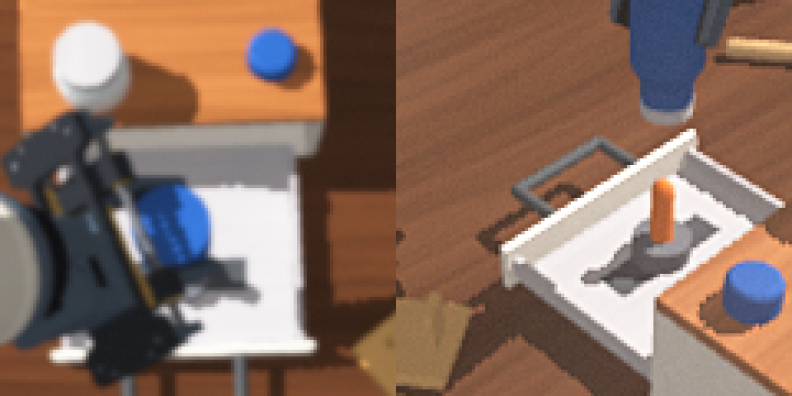

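The bottle is inverted over the peg. The rim appears at (272,164) against a predicted (270.7,163.4), the base at (231.8,177.2) against (231.5,177.3), and the peg tip is within 1 px of prediction. I'll lower it with force checks.

```bash
python3 - <<'E'
from h import *
p=arm.current_ee_pos(); f0=arm.current_force(); stop=False
for d in [.065,.08,.095,.11,.118]+list(np.arange(.121,.142,.0015)):
    arm.move_l(p-[0,0,d],feed=.08 if d<.1 else .03); f=arm.current_force()-f0; print(round(d,4),f.round(1),arm.current_ee_pos().round(4)[2])
    if f[2]>3.5 or np.hypot(f[0],f[1])>6: break
print(arm.current_t(),arm.current_torque().round(2))
E
```

```text
0.065 [ 1.9 -0.9 -0. ] 0.1812
0.08 [1.  0.2 0.7] 0.1652
0.095 [ 1.7 -0.3 -1. ] 0.1502
0.11 [0.8 0.5 0.3] 0.1358
0.118 [1.  0.7 0.8] 0.1276
0.121 [1.4 0.2 0.1] 0.1247
0.1225 [ 1.7 -0.3  0.1] 0.1233
0.124 [ 1.3 -0.  -0.6] 0.1217
0.1255 [ 0.9  0.1 -0.7] 0.1202
0.127 [1.2 0.8 0.4] 0.1187
0.1285 [0.8 0.8 0.2] 0.1172
0.13 [ 1.3 -0.3 -0.3] 0.1157
0.1315 [-0.7 -0.1  7. ] 0.1148
25.0333 [-0.25  0.38 -0.11]
```

Contact came at 0.131, the expected height of the rim on the collar. Next I release and back off.

```bash
python3 - <<'E'
from h import *
arm.move_l(arm.current_ee_pos()+[0,0,.0005],feed=.02); arm.grip(.085); print(arm.current_force().round(1),arm.current_width())
R=np.array(arm.current_tool_rot()); arm.move_l(arm.current_ee_pos()-.10*R[:,2],feed=.1); print(arm.current_force().round(1))
arm.move_l(arm.current_ee_pos()+np.array([-.05,.12,.10]),feed=.25); arm.sleep(.3)
snap('top','t4');snap('scene','s4');print(arm.current_t())
b=cv2.imread('pics/s4.png')[130:250,190:310];a=cv2.imread('pics/t4.png')[110:230,180:300];f=lambda x,s:cv2.resize(x,None,fx=s,fy=s,interpolation=3)
cv2.imwrite('pics/c4.png',np.hstack([f(a,3.3),f(b,3.3)]))
E
```

```text
[-0.6  0.4 -0. ] 0.08495716499167552
[-0.4 -0.7  0. ]
28.225
```

View pics/c4.png

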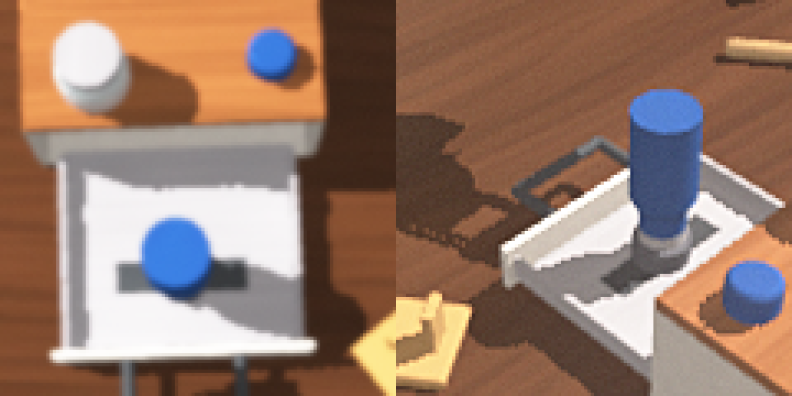

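The bottle stands upright and mouth down, with its rim on the collar at scene crop (664,240). The tray is out, and the jar and cap on the hood have not moved.

```bash
python3 -c "
from rig import arm
print(arm.sign_off())"
```

```text
the job is handed in; nothing more can be done
None
```

The job is handed in: the tray is pulled out to its stop, and the blue bottle stands mouth down over the orange peg, its rim on the grey collar and the gripper clear, after about 28 s of robot time.

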